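Kit the box-hardware shadow tray

ROBOT

A 7-joint arm with a two-finger parallel gripper is mounted at the origin on the work surface. World frame = base frame: x ahead of the robot, y to its left, z up, the work surface at z = 0. Lengths are in m, angles in rad, forces in N, time in s.
With the tool pointing down it reaches from about 0.375 to 0.925 m from the base axis. Payload 3.1 kg.
Tool frame: the origin (TCP) lies at the very end of the fingers, on their centre line; the grasp point (between the pads) lies 19 mm behind it; z points along the fingers, y is the line along which they close (so a half turn about z gives the same grasp; the last joint's range is limited). The gripper opens to 85 mm and grips with 20 to 120 N. Pads are 22 mm wide; open, the fingers measure 114 mm over their backs; the gripper's body (76 mm by 85 mm) begins 54 mm behind the grasp point. The pads swing forward as they close: fully open they stand 13 mm farther back than shut.
Start: joints at [1.032, 0.383, 0.044, 1.598, -0.018, 1.161, -0.05], TCP at [0.277, -0.588, 0.231] pointing down, gripper open.
Joint ranges: [-2.61, 2.61], [-0.41, 2.15], [-1.48, 1.57], [0, 2.5], [-1.57, 4.71], [0.05, 1.97], [-2.85, 2.85]. Speed limits (rad/s): [2.79, 2.79, 3.14, 3.14, 3.14, 3.14, 3.14].

INTERFACE

Orientations are given as a unit quaternion [x, y, z, w].
In Python, from workcell import env gives the robot as it stands. Calls block until the motion is done:
- env.reach(position, orientation): joint-space move of the TCP to a pose.
- env.move_linear(position, rate=0.15, frame=None): straight line of the TCP; frame=None keeps the orientation; rate is the mean speed in m/s.
- env.set_joints(angles): joint-space move.
- env.move_gripper(opening): finger opening in m; the grip force is fixed at half the most; returns when the fingers have stopped.
- env.sleep(seconds).
- env.ik(position, orientation): joint angles nearest the present ones, or None.
- env.read_state(): the state.
- env.read_camera(name): name is "scene" or "side" or "wrist"; returns a dict with "color" (480x640x3 uint8, red, green, blue), "fovy" (degrees; the focal length in pixels is half the picture's height over the tangent of half this angle, whatever the lens; pixels are square), "cx", "cy" (the principal point, pixels), "xyz" and "orientation" of the camera in the world. Camera axes: x right, y up, looking along -z (the intrinsics and any distortion apply to the point x, -y, -z); pixel columns grow to the right and rows downward; lengths in m; the calibration is good to about 2 mm. The wrist camera is an equidistant fisheye: a pixel r from the principal point sees the ray r / f radians off the axis. A picture is of the moment at which its call begins. There is no depth.
A pose or a line that the arm cannot do raises env.IKError and nothing moves.
- env.sign_off(): hands the job in; it is judged then, once.
Trained networks look in the newest picture that a camera, given by its name, has taken for a name from the list of things; names that differ only in an ending like _2 or _b are one class to them, and where a whole thing is asked for, a point or a joint stands for the part that bears it (a point fixed in the world has none). Each returns a list of dicts, best first, with "conf" (0 to 1); they miss things now and then, are a little off and sometimes report something else, mostly with a low value. They report only what shows in the picture. A call takes as long as a camera call.
- env.trace(camera, thing): "region" (480x640 bool, what is visible of it).
- env.pinpoint(camera, thing): "position" ([x, y, z] in m, in the coordinates of the camera as it stood for that picture, good to about 4 mm: a listed point, or the origin of a listed thing).
The state is a dict: "clock": time; "joint_positions": joint angles; "joint_velocities": joint speeds; "joint_torque": joint torques, N m; "position": TCP position; "tool_rot": TCP orientation; "ft_force": force on the tool from outside, world axes, zero at the start; "torque": the same for the moment, N m; "opening": finger opening in m; "finger_force": force on a finger pad.
Only numpy, scipy, OpenCV 4.12 (cv2) and the standard library are available. Lean on these libraries where they do the work, as an engineer would, in place of code of your own. Each camera call takes 0.05 s, during which the arm holds its last target. There are 200 camera calls.

TASK

First clear the kitting tray: park the tape roll lying on it flat inside the red taped square, and lay the bare wooden dummy plaque that fills the emblem's cavity flat in the grey dish. Then put every brass fitting that is there, and the black lacquered emblem, fully home in its own shaped cavity, handling the emblem with a light grip because its lacquer marks; when the kit is complete press the green ready button all the way. Leave the hammer, pin tray and box stack alone.

Things in the scene. Friction and masses are not known exactly. Their poses are not given: they have to be found in the camera images.
- tray: fixed shadow-cut tray, black top, red cavity floors; 176 (x) x 266 (y) x 16 mm high, origin at centre of underside, yaw within 0.15. Six cavities 10 mm deep, floors 6 mm above the bench, 2.5 mm clear round the outline; each takes only its own part. Near row (-x), from +y to -y: corner, pull, emblem; far row: stay, hinge, hasp; cells 84 x 85 mm.
- corner: brass L-shaped corner brace: arm x -28..32, y -11..11 and arm x -28..-6, y 11..49 mm. Plate 10 mm thick; on it a rib 14 mm wide (y), 40 mm long (x), from 10 to 24 mm high, centred on the origin: grip it across y, fingertips just above the plate. Origin: underside, below the rib. 0.15 kg +-30 %. May be absent. Seated, its axes are parallel to the tray's.
- hasp: brass T-shaped hasp: stem x -40..8, y -11..11 and cross-bar x 8..30, y -32..32 mm. Plate 10 mm thick; on it a rib 14 mm wide (y), 36 mm long (x), from 10 to 24 mm high, centred on the origin: grip it across y, fingertips just above the plate. Origin: underside, below the rib. 0.15 kg +-30 %. May be absent. Seated, its axes are parallel to the tray's.
- hinge: brass rectangular hinge with a barrel: x -35..35, y -17..17 mm. Plate 10 mm thick; on it a rib 14 mm wide (y), 60 mm long (x), from 10 to 24 mm high, centred on the origin: grip it across y, fingertips just above the plate. Origin: underside, below the rib. 0.15 kg +-30 %. May be absent. Seated, its axes are parallel to the tray's, either way round.
- stay: brass Z-shaped lid stay: bar x -33..33, y -11..11, tab x 11..33, y 11..31 and tab x -33..-11, y -31..-11 mm. Plate 10 mm thick; on it a rib 14 mm wide (y), 36 mm long (x), from 10 to 24 mm high, centred on the origin: grip it across y, fingertips just above the plate. Origin: underside, below the rib. 0.15 kg +-30 %. May be absent. Seated, its axes are parallel to the tray's, either way round.
- pull: brass U-shaped drawer pull: base x -33..33, y -11..11, legs x -33..-11 and x 11..33, y 11..41 mm. Plate 10 mm thick; on it a rib 14 mm wide (y), 40 mm long (x), from 10 to 24 mm high, centred on the origin: grip it across y, fingertips just above the plate. Origin: underside, below the rib. 0.15 kg +-30 %. May be absent. Seated, its axes are parallel to the tray's.
- emblem: delicate black-lacquered plaque 24 mm high, brass disc inlaid on top: 60 (x) x 44 (y) mm, 11 mm square notches at the corners. Origin: centre of underside. 0.09 kg. Grip across y, fingertips over 10 mm above its underside. Forces of both fingers on it, added up, must stay below 80 N: 20 to 30 N per finger is safe. Always present. Seated, its axes are parallel to the tray's, either way round.
- cavity_corner (a point): on the cavity floor of the corner (6 mm above the bench), exactly where the corner's origin lies when it is seated; fixed in the tray, axes parallel to the tray's
- cavity_hasp (a point): on the cavity floor of the hasp (6 mm above the bench), exactly where the hasp's origin lies when it is seated; fixed in the tray, axes parallel to the tray's
- cavity_hinge (a point): on the cavity floor of the hinge (6 mm above the bench), exactly where the hinge's origin lies when it is seated; fixed in the tray, axes parallel to the tray's
- cavity_stay (a point): on the cavity floor of the stay (6 mm above the bench), exactly where the stay's origin lies when it is seated; fixed in the tray, axes parallel to the tray's
- cavity_pull (a point): on the cavity floor of the pull (6 mm above the bench), exactly where the pull's origin lies when it is seated; fixed in the tray, axes parallel to the tray's
- cavity_emblem (a point): on the cavity floor of the emblem (6 mm above the bench), exactly where the emblem's origin lies when it is seated; fixed in the tray, axes parallel to the tray's
- roll: tan roll of packing tape left lying on the tray: outer diameter 80, bore 52, wall 14, 40 mm high, upright axis; origin at centre of underside; 0.12 kg. Can be pinched by its wall, one finger in the bore.
- square: square of red tape on the bench, 120 mm inside, sides along world x and y, flat (painted on); origin at its centre on the bench. Parking place for the roll.
- dummy: bare light-wood dummy plaque, same size and outline as the emblem (60 x 44 x 24 mm), at the start seated in the emblem's cavity; origin at centre of underside, axes parallel to the tray's at the start; 0.07 kg; sturdy. Grip it across y (44 mm), fingertips just above the tray top
- dish: shallow grey open dish fixed to the bench, 100 x 100 x 18 mm high, walls and floor about 5 mm thick, origin at centre of underside; the dummy goes here
- ready_top (a point): centre of the top of the round green ready button (radius 16 mm) in its black housing on the bench; moves down along z as it is pressed
- ready (a joint): travel of the ready button, 0 = up, 0.006 m = fully down; a spring, 5 N at full travel; counts as pressed beyond 0.0045; springs back
- hammer: bystander: hammer lying on the bench, far side; leave alone
- pin_tray: bystander: dark red open tray 100 x 130 x 35 mm of brass pins, far left; origin at centre of underside; leave alone
- box_stack: bystander: stack of black boxes 110 x 110 x 144 mm high, right of the tray; origin at centre of underside; leave alone

How it is judged:
On the way, in this order (a step that is already met when the one before it is completed fails the run):
1. the tray is cleared: tape roll parked flat inside the red square, wooden dummy flat in the grey dish, both let go (x of roll in the frame of square between -0.022 and 0.022 m and y of roll in the frame of square between -0.022 and 0.022 m and height (world z) of roll below 0.004 m and angle between each of roll, dummy's own z axis and vertical below 0.1 rad and contact force between each of roll, dummy and the fingers below 0.1 N and x of dummy in the frame of dish between -0.03 and 0.03 m and y of dummy in the frame of dish between -0.03 and 0.03 m and height (world z) of dummy below 0.009 m), for 0.2 s.
2. every fitting present and the emblem are seated in their own cavities and let go (x of corner in the frame of cavity_corner between -0.005 and 0.005 m and y of corner in the frame of cavity_corner between -0.005 and 0.005 m and z of corner in the frame of cavity_corner between -0.003 and 0.0035 m and angle between each of corner, hasp, hinge, stay, pull, emblem's own z axis and vertical below 0.1 rad and angle between the x axis of each of corner, hasp, hinge, stay, pull, emblem and the x axis of tray, either way round below 0.15 rad and x of hasp in the frame of cavity_hasp between -0.005 and 0.005 m and y of hasp in the frame of cavity_hasp between -0.005 and 0.005 m and z of hasp in the frame of cavity_hasp between -0.003 and 0.0035 m and x of hinge in the frame of cavity_hinge between -0.005 and 0.005 m and y of hinge in the frame of cavity_hinge between -0.005 and 0.005 m and z of hinge in the frame of cavity_hinge between -0.003 and 0.0035 m and x of stay in the frame of cavity_stay between -0.005 and 0.005 m and y of stay in the frame of cavity_stay between -0.005 and 0.005 m and z of stay in the frame of cavity_stay between -0.003 and 0.0035 m and x of pull in the frame of cavity_pull between -0.005 and 0.005 m and y of pull in the frame of cavity_pull between -0.005 and 0.005 m and z of pull in the frame of cavity_pull between -0.003 and 0.0035 m and x of emblem in the frame of cavity_emblem between -0.005 and 0.005 m and y of emblem in the frame of cavity_emblem between -0.005 and 0.005 m and z of emblem in the frame of cavity_emblem between -0.003 and 0.0035 m and contact force between each of corner, hasp, hinge, stay, pull, emblem and the fingers below 0.1 N), for 0.2 s.
3. the ready button is pressed all the way (value of joint ready above 0.0045 m), for 0.05 s.
At the end, for the whole second after the job is handed in: Roll flat in the red square (centre within 22 mm in x and y); dummy flat in the dish; each fitting present and the emblem in its own cavity, within 5 mm of the seat in x and y, underside within 3.5 mm of the floor, level, aligned; all released and at rest, button let go (all of step 1 and all of step 2 and linear speed of each of roll, dummy, corner, hasp, hinge, stay, pull, emblem below 0.02 m/s and value of joint ready below 0.002 m); the robot touches nothing.
It fails at once if the emblem is squeezed or pressed by the fingers with more than 80 N in all (contact force between emblem and the fingers above 80 N).
It fails at once if the hammer is disturbed (moved more than 30 mm) (distance of hammer from where it was at the start of the episode above 0.03 m).
It fails at once if the tray of brass pins is disturbed (moved more than 30 mm) (distance of pin_tray from where it was at the start of the episode above 0.03 m).
It fails at once if the stack of black boxes is disturbed (moved more than 30 mm) (distance of box_stack from where it was at the start of the episode above 0.03 m).
Of corner, hasp, hinge, stay, pull only 3 to 5 are there at a start; the rules pass over those that are not, and their reading is None.
At some moment in a run one of corner, hasp, hinge, stay, pull may be knocked a few centimetres aside while the robot is not near it.
Once in a run the grip may slacken for a moment while it holds something.
It also fails if it takes over 210 s, if anything falls off the work surface, if the arm or the gripper's body presses on something with over 40 N, if the wrist force passes 120 N, or if a joint passes its speed limit or range.

## Working session

There is one attempt and no reset: what is moved stays moved. The work goes in short steps, each a Python script; the robot and the scene stay as the last script left them, time stands still between calls to the robot, and variables do not carry over. Pictures are saved under pics/ and viewed, at most 14 in all, crops included, and the job is handed in when it is done.

```bash
ls; mkdir -p pics; cat > h.py <<'E'
import numpy as np, cv2
from scipy.spatial.transform import Rotation as R
from workcell import env
def shot(cam,name=None):
    p=env.read_camera(cam)
    if name: cv2.imwrite('pics/'+name+'.png',cv2.cvtColor(p['color'],cv2.COLOR_RGB2BGR))
    return p
def cam(p): return np.array(p['xyz']),R.from_quat(p['orientation'])
def pin(p,c,thing,n=1):
    o,r=cam(p); return [(round(d['conf'],2),(o+r.apply(d['position'])).round(4)) for d in env.pinpoint(c,thing)[:n]]
E
python3 - <<'E'
from h import *
for c in ('scene','side','wrist'):
    p=shot(c,c+'0'); print(c,p['fovy'],p['cx'],p['cy'],np.round(p['xyz'],3),np.round(cam(p)[1].as_matrix(),2).tolist(), [k for k in p])
    if c!='wrist':
      for t in 'tray corner hasp hinge stay pull emblem roll square dummy dish ready_top cavity_emblem cavity_stay cavity_hinge hammer pin_tray box_stack'.split(): print(t,pin(p,c,t,2))
s=env.read_state(); print(s)
E
```

```text
pics
scene 46.01695831026306 308.6434228257126 238.31840627806258 [ 1.065 -0.952  1.137] [[0.89, -0.33, 0.3], [0.45, 0.66, -0.6], [-0.0, 0.67, 0.74]] ['color', 'fovy', 'cx', 'cy', 'xyz', 'orientation']
tray [(0.83, array([ 0.6125, -0.1231,  0.002 ]))]
corner [(0.75, array([ 0.5389,  0.14  , -0.0026]))]
hasp []
hinge [(0.69, array([ 0.4085,  0.2471, -0.0034])), (0.35, array([ 0.5803, -0.2148,  0.0087]))]
stay [(0.78, array([ 0.4252,  0.382 , -0.0007]))]
pull []
emblem [(0.74, array([0.4128, 0.1423, 0.0007]))]
roll [(0.96, array([ 0.5858, -0.104 ,  0.0175]))]
square []
dummy [(0.93, array([ 0.5774, -0.2111,  0.0065]))]
dish [(0.81, array([ 0.4122, -0.1229,  0.0017])), (0.43, array([ 0.6092, -0.4825,  0.0023]))]
ready_top [(0.39, array([0.4228, 0.0247, 0.0232]))]
cavity_emblem [(0.95, array([ 0.5783, -0.2173,  0.0055])), (0.54, array([ 0.409 , -0.1228, -0.0006]))]
cavity_stay [(0.89, array([ 0.6404, -0.0349,  0.0029])), (0.55, array([ 0.6642, -0.2084,  0.0059]))]
cavity_hinge [(0.78, array([ 0.6505, -0.1207,  0.0056]))]
hammer [(0.85, array([ 0.7739,  0.1038, -0.0016]))]
pin_tray [(0.85
[... 1705 characters left out ...]
  0.0439158 ,  1.59791095, -0.01792226,
        1.16117321, -0.04991078]), 'joint_velocities': array([-3.37543434e-04, -7.34362255e-04, -4.68738082e-04,  1.13825048e-04,
        3.28780223e-05, -5.81435007e-04, -4.75361628e-05]), 'joint_torque': array([ 1.24127964e-04, -4.33429277e+01,  1.02300625e+00, -2.49908638e+01,
        1.04178151e-02,  2.01368348e-03, -8.11137056e-06]), 'position': array([ 0.27733667, -0.58787038,  0.23126762]), 'tool_rot': array([ 9.75811388e-01,  2.18614121e-01,  1.85276386e-05, -1.94544484e-06]), 'ft_force': array([-0.58916077,  0.24775684,  0.58938648]), 'torque': array([-0.01072635,  0.02732462,  0.01841603]), 'finger_force': 0.0, 'opening': 0.08581912512976646}
```

View pics/scene0.png

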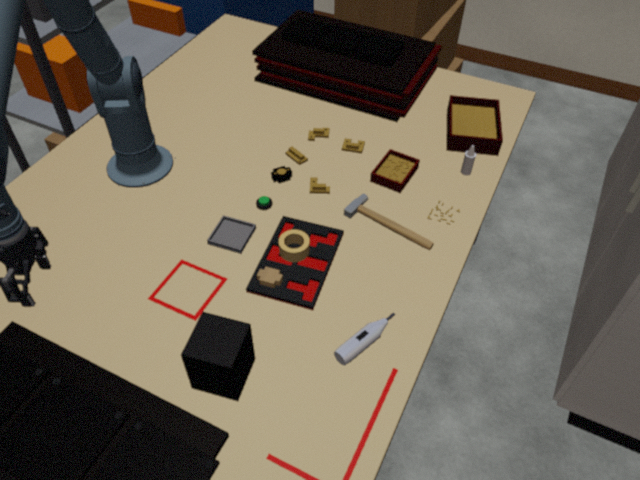

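View pics/side0.png

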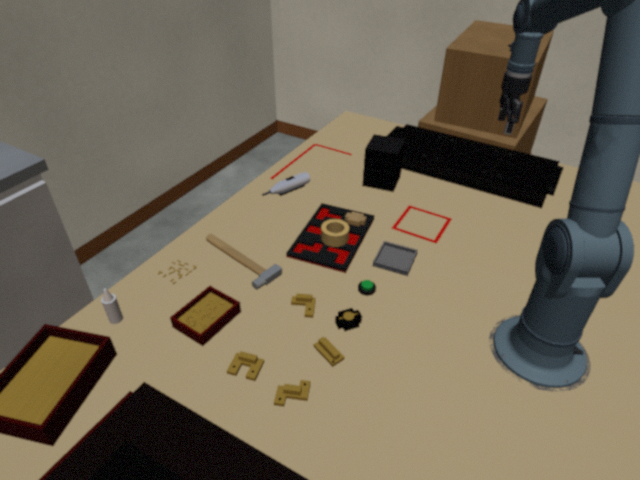

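The scene view shows corner (319,186), pull (353,146), hinge (297,155), stay (319,133), emblem (281,174), button (264,203), dish (232,234), square (188,288) and the tray with roll and dummy (295,260). The side view agrees, and neither shows a hasp. Next I'll survey with the wrist camera and fit models to the traced regions.

```bash
cat >> h.py <<'E'
from scipy.optimize import minimize
import pickle
def q(yaw): return (R.from_euler('z',yaw)*R.from_euler('x',np.pi)).as_quat()
def B(x0,x1,y0,y1,z0,z1): return np.array([[x,y,z] for x in(x0,x1) for y in(y0,y1) for z in(z0,z1)])/1000
def C(r,h): a=np.linspace(0,2*np.pi,40); return np.array([[r*np.cos(t),r*np.sin(t),z] for t in a for z in(0,h)])/1000
rib=lambda l:B(-l/2,l/2,-7,7,10,24)
M=dict(tray=[B(-88,88,-133,133,0,16)],
 corner=[B(-28,32,-11,11,0,10),B(-28,-6,11,49,0,10),rib(40)],
 hasp=[B(-40,8,-11,11,0,10),B(8,30,-32,32,0,10),rib(36)],
 hinge=[B(-35,35,-17,17,0,10),rib(60)],
 stay=[B(-33,33,-11,11,0,10),B(11,33,11,31,0,10),B(-33,-11,-31,-11,0,10),rib(36)],
 pull=[B(-33,33,-11,11,0,10),B(-33,-11,11,41,0,10),B(11,33,11,41,0,10),rib(40)],
 emblem=[B(-30,30,-11,11,0,24),B(-19,19,-22,22,0,24)],
 roll=[C(40,40)],dish=[B(-50,50,-50,50,0,18)],square=[B(-60,60,-60,60,0,.1)])
M['dummy']=M['emblem']
FISH={'wrist'}
def project(p,c,P):
    o,r=cam(p); v=r.inv().apply(P-o)*[1,-1,-1]
    f=240/np.tan(np.radians(p['fovy'])/2)
    if c in FISH:
        s=np.hypot(v[:,0],v[:,1]); k=np.arctan2(s,v[:,2])/np.maximum(s,1e-9)
    else: k=1/v[:,2]
    return np.c_[p['cx']+f*v[:,0]*k,p['cy']+f*v[:,1]*k]
def sil(p,c,name,x):
    m=np.zeros((480,640),np.uint8); r=R.from_euler('z',x[3])
    for b in M[name]:
        h=cv2.convexHull((project(p,c,r.apply(b)+x[:3])*16).astype(np.int32))
        cv2.fillConvexPoly(m,h,1,cv2.LINE_8,4)
    return m
def trace(c,name):
    d=env.trace(c,name); 
    if not d: return None
    m=d[0]['region'].astype(np.uint8)
    cs,_=cv2.findContours(m,cv2.RETR_EXTERNAL,cv2.CHAIN_APPROX_NONE)
    k=max(cs,key=cv2.contourArea); o=np.zeros_like(m); cv2.fillPoly(o,[k],1); return o,d[0]['conf']
def fit(views,name,x0,fixz=None,yaws=None):
    """views: list of (p,cam,region); returns x,y,z,yaw and mean IoU"""
    def full(x): return x if fixz is None else np.array([x[0],x[1],fixz,x[3]])
    def cost(x):
        x=full(x); t=0
        for p,c,m in views:
            s=sil(p,c,name,x); t+=1-(s&m).sum()/max(1,(s|m).sum())
        return t/len(views)
    best=None
    for y in (np.arange(0,2*np.pi,np.pi/8) if yaws is None else yaws):
        s=np.array([*x0,y]); sim=np.vstack([s]+[s+d for d in np.diag([.01,.01,.005,.2])])
        r=minimize(cost,s,method='Nelder-Mead',options=dict(initial_simplex=sim,maxiter=60))
        if best is None or r.fun<best.fun: best=r
    s=best.x; sim=np.vstack([s]+[s+d for d in np.diag([.004,.004,.004,.06])])
    best=minimize(cost,s,method='Nelder-Mead',options=dict(initial_simplex=sim,maxiter=150,xatol=1e-4,fatol=1e-4))
    return full(best.x),1-best.fun
def hover(x,y,z,yaw): env.reach([x,y,z],q(yaw))
def overlay(p,c,items,name):
    im=cv2.cvtColor(p['color'],cv2.COLOR_RGB2BGR)
    for n,x in items:
        cs,_=cv2.findContours(sil(p,c,n,x),cv2.RETR_EXTERNAL,cv2.CHAIN_APPROX_NONE); cv2.drawContours(im,cs,-1,(255,0,255),1)
    cv2.imwrite('pics/'+name+'.png',im)
E
cat > survey.py <<'E'
from h import *
V=[]
A='tray roll dummy dish square'.split(); Bn='corner hasp hinge stay pull emblem'.split()
for pose,names in [((.52,-.17,.3,0),A),((.45,-.12,.3,.6),A),((.46,.22,.27,0.),Bn),((.45,.27,.3,-.7),Bn)]:
    hover(*pose); env.sleep(.2); p=shot('wrist'); V.append(dict(p=p,t={},pp={}))
    for n in names+['ready_top']:
        t=trace('wrist',n) if n!='ready_top' else None
        if t: V[-1]['t'][n]=t
        V[-1]['pp'][n]=pin(p,'wrist',n)
pickle.dump(V,open('V.pkl','wb')); print(env.read_state()['clock'])
for v in V: print({n:(round(float(v['t'][n][1]),2) if n in v['t'] else None,v['pp'][n]) for n in v['pp']})
E
python3 survey.py
```

```text
10.2417
{'tray': (0.68, [(0.84, array([ 0.609 , -0.1252, -0.0015]))]), 'roll': (0.71, []), 'dummy': (0.65, [(0.74, array([ 0.5826, -0.2158,  0.0052]))]), 'dish': (0.96, [(0.68, array([ 0.4061, -0.1205, -0.001 ]))]), 'square': (0.58, [(0.42, array([ 0.5728, -0.1493,  0.0079]))]), 'ready_top': (None, [(0.8, array([0.4221, 0.019 , 0.0237]))])}
{'tray': (0.89, [(0.64, array([ 0.6087, -0.1252,  0.0008]))]), 'roll': (0.88, [(0.62, array([ 0.5805, -0.2161,  0.0063]))]), 'dummy': (0.89, [(0.87, array([ 0.58  , -0.2148,  0.0064]))]), 'dish': (0.9, [(0.87, array([ 0.4087, -0.116 ,  0.0009]))]), 'square': (0.86, [(0.27, array([ 6.103e-01, -4.851e-01,  3.000e-04]))]), 'ready_top': (None, [])}
{'corner': (0.96, [(0.65, array([ 0.5879, -0.1021,  0.0172]))]), 'hasp': (0.68, []), 'hinge': (0.95, [(0.7, array([0.414 , 0.2273, 0.0007]))]), 'stay': (0.68, [(0.66, array([ 0.4215,  0.3825, -0.0023]))]), 'pull': (0.69, [(0.77, array([ 0.5526,  0.362 , -0.003 ]))]), 'emblem': (0.82, [(0.97, array([ 0.4136,  0.149 , -0.0023]))]), 'ready_top': (None, [(0.72, array([0.4239, 0.0198, 0.0225]))])}
{'corner': (None, [(0.91, array([ 5.425e-01,  1.454e-01, -2.000e-04]))]), 'hasp': (0.57, []), 'hinge': (0.82, [(0.72, array([0.4133, 0.2235, 0.0019]))]), 'stay': (0.83, [(0.62, array([ 0.4206,  0.3821, -0.0037]))]), 'pull': (0.82, [(0.57, array([ 0.5527,  0.363 , -0.0038]))]), 'emblem': (0.64, [(0.89, array([0.4122, 0.1484, 0.0031]))]), 'ready_top': (None, [(0.88, array([0.4228, 0.0197, 0.0225]))])}
```

```bash
cat > fitall.py <<'E'
from h import *
V=pickle.load(open('V.pkl','rb'))
X0=dict(tray=(.61,-.125,0),roll=(.587,-.106,.016),dummy=(.58,-.214,.006),dish=(.41,-.121,0),square=(.41,-.33,0),corner=(.541,.144,0),hinge=(.4135,.225,0),stay=(.423,.381,0),pull=(.5525,.3625,0),emblem=(.413,.147,0))
F={}
for n,x0 in X0.items():
    vs=[(v['p'],'wrist',v['t'][n][0]) for v in V if n in v['t']]
    ok=[]
    for v in vs:
        c=np.argwhere(v[2]).mean(0)[::-1]; e=project(v[0],'wrist',np.array([x0]))[0]
        if np.linalg.norm(c-e)<60: ok.append(v)
        else: print(n,'reject',c,e)
    ys=[0.] if n=='roll' else [-.1,.1] if n in('tray','dish','square','dummy') else None
    F[n]=fit(ok,n,x0,None,ys); print(n,len(ok),F[n][0].round(4),round(F[n][1],3))
    if len(ok)>1: print('   single',[fit([v],n,F[n][0][:3],F[n][0][2],[F[n][0][3]])[0].round(4)[[0,1,3]].tolist() for v in ok])
pickle.dump(F,open('F.pkl','wb'))
overlay(V[1]['p'],'wrist',[(n,F[n][0]) for n in F],'ov1'); overlay(V[2]['p'],'wrist',[(n,F[n][0]) for n in F],'ov2')
E
time python3 fitall.py
```

```text
tray 2 [ 0.6123 -0.1229  0.0027  0.138 ] 0.98
   single [[0.6118, -0.123, 0.1434], [0.6122, -0.1229, 0.138]]
roll 2 [ 0.5919 -0.1055  0.0131  0.2049] 0.978
   single [[0.5918, -0.1048, 0.3429], [0.5919, -0.1055, 0.2087]]
dummy 2 [ 0.5801 -0.2139  0.0053  0.147 ] 0.952
   single [[0.58, -0.2136, 0.143], [0.5801, -0.2139, 0.147]]
dish 2 [ 0.4079 -0.1223 -0.006   0.1238] 0.975
   single [[0.4074, -0.1216, 0.1159], [0.4079, -0.1228, 0.1188]]
square 2 [ 0.4175 -0.3132 -0.0056 -0.001 ] 0.179
   single [[0.4175, -0.3132, -0.0018], [0.4176, -0.3139, 0.0098]]
corner 1 [0.5415 0.1446 0.0011 0.4323] 0.956
hinge 2 [ 0.4169  0.225  -0.0131  2.746 ] 0.962
   single [[0.4169, 0.225, 2.746], [0.4177, 0.2247, 2.7377]]
stay 2 [ 0.4232  0.3827 -0.0054  0.3794] 0.951
   single [[0.4233, 0.3829, 0.3791], [0.4232, 0.3826, 0.3791]]
pull 2 [ 0.5522  0.3651 -0.0095  0.2154] 0.949
   single [[0.5522, 0.365, 0.2163], [0.553, 0.3649, 0.22]]
emblem 2 [ 0.4127  0.1459 -0.01    0.8998] 0.967
   single [[0.4127, 0.1459, 0.8997], [0.4127, 0.1459, 0.8998]]
real	0m29.871s
user	0m29.435s
sys	0m0.383s
```

```bash
cat >> fitall.py <<'E'
Z=dict(tray=0,roll=.016,dummy=.006)
for n in F:
    vs=[(v['p'],'wrist',v['t'][n][0]) for v in V if n in v['t']]
    F[n]=fit(vs,n,F[n][0][:3],Z.get(n,0),[F[n][0][3]]); print(n,F[n][0].round(4),round(F[n][1],3))
F['square']=(np.array([.409,-.3306,0,0]),0)
pickle.dump(F,open('F.pkl','wb'))
overlay(V[1]['p'],'wrist',[(n,F[n][0]) for n in F],'ov1'); overlay(V[2]['p'],'wrist',[(n,F[n][0]) for n in F],'ov2')
E
python3 fitall.py | tail -10
```

```text
tray [ 0.6121 -0.1228  0.      0.1396] 0.978
roll [ 0.5916 -0.1054  0.016   0.3094] 0.972
dummy [ 0.58   -0.2139  0.006   0.1408] 0.951
dish [ 0.4096 -0.1224  0.      0.1114] 0.96
square [ 0.4176 -0.312   0.     -0.0028] 0.179
corner [0.5413 0.1444 0.     0.4287] 0.957
hinge [0.4203 0.2246 0.     2.7397] 0.94
stay [0.4249 0.3808 0.     0.3753] 0.935
pull [0.5516 0.362  0.     0.2234] 0.933
emblem [0.4154 0.1472 0.     0.8841] 0.937
```

View pics/ov1.png

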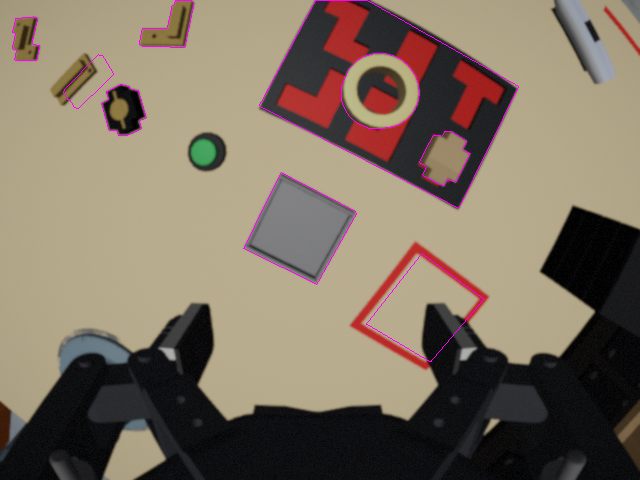

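View pics/ov2.png

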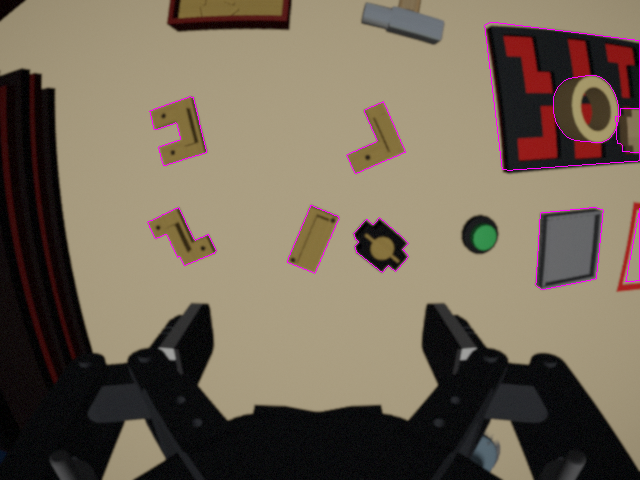

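The ov1 and ov2 overlays sit on the tray, dummy, roll, dish and parts. The hinge was at (75,80) in the earlier view and has since been knocked, and its new pose at (313,240) fits. The square outline at (420,305) is off, so I'll measure the square from its red colour in the scene camera and then move the roll.

```bash
cat >> h.py <<'E'
def ground(p,c,uv,z=0):
    o,r=cam(p); f=240/np.tan(np.radians(p['fovy'])/2); d=(np.atleast_2d(uv)-[p['cx'],p['cy']])/f
    t=np.linalg.norm(d,axis=1)+1e-12
    if c in FISH: v=np.c_[d*(np.sin(t)/t)[:,None],np.cos(t)]
    else: v=np.c_[d,np.ones(len(d))]
    w=r.apply(v*[1,-1,-1]); return o+w*((z-o[2])/w[:,2])[:,None]
def st(msg=''):
    s=env.read_state(); print(msg,'t%.1f'%s['clock'],'p',np.round(s['position'],4),'open %.4f ff %.1f'%(s['opening'],s['finger_force']),'F',np.round(s['ft_force'],1)); return s
def lin(x,y,z,rate=.15): env.move_linear([x,y,z],rate)
E
python3 - <<'E'
from h import *
for c in ('scene','side'):
    p=shot(c); h=cv2.cvtColor(p['color'],cv2.COLOR_RGB2HSV)
    m=(((h[...,0]<8)|(h[...,0]>172))&(h[...,1]>140)&(h[...,2]>90)).astype(np.uint8)
    e=project(p,c,np.array([[.409,-.3306,0]]))[0]
    cs,_=cv2.findContours(m,cv2.RETR_EXTERNAL,cv2.CHAIN_APPROX_NONE)
    k=min(cs,key=lambda k:np.linalg.norm(np.mean(k[:,0],0)-e)+(1e3 if cv2.contourArea(cv2.convexHull(k))<300 else 0))
    g=ground(p,c,k[:,0].astype(float))
    print(c,cv2.minAreaRect((g[:,:2]*1000).astype(np.float32)),g.min(0),g.max(0))
E
```

```text
scene ((406.6046142578125, -325.66162109375), (142.5032501220703, 144.63392639160156), 89.98231506347656) [ 0.33427149 -0.39692849  0.        ] [ 0.47890619 -0.25441085  0.        ]
side ((406.31512451171875, -324.6490173339844), (142.63858032226562, 141.36798095703125), 0.2143033742904663) [ 3.34891037e-01 -3.95110481e-01 -1.11022302e-16] [ 4.77680683e-01 -2.53746370e-01  1.11022302e-16]
```

```bash
cat > roll.py <<'E'
from h import *
rx,ry=.5912,-.1056; sx,sy=.4065,-.325
env.reach([rx,ry+.033,.13],q(0)); env.move_gripper(.034); st('above')
lin(rx,ry+.033,.028,.1); st('down')
env.move_gripper(.008); st('grip')
lin(rx,ry+.033,.11); st('lift')
env.reach([sx,sy+.033,.11],q(0)); st('over')
lin(sx,sy+.033,.013,.1); st('low')
env.move_gripper(.034); st('rel')
lin(sx,sy+.033,.13)
env.reach([.50,-.17,.3],q(0)); env.sleep(.2)
p=shot('wrist','roll1'); pickle.dump(p,open('p.pkl','wb'))
for n,x0,z in [('roll',(sx,sy,0),0),('tray',(.6121,-.1228,0),0),('dummy',(.58,-.2139,.006),.006)]:
    t=trace('wrist',n); f=fit([(p,'wrist',t[0])],n,x0,z,[.14]); print(n,f[0].round(4),round(f[1],3))
E
python3 roll.py
```

```text
above t12.4 p [ 0.5912 -0.0725  0.1301] open 0.0343 ff 0.0 F [ 0.3 -0.   0. ]
down t13.6 p [ 0.592  -0.0728  0.0288] open 0.0343 ff 0.0 F [ 0.1  0.3 -1. ]
grip t13.9 p [ 0.5921 -0.0727  0.0291] open 0.0143 ff 56.8 F [-0.5  0.   4.9]
lift t14.6 p [ 0.5903 -0.0721  0.1092] open 0.0145 ff 56.6 F [-0.7  0.4 -0.9]
over t15.7 p [ 0.4081 -0.2908  0.1099] open 0.0146 ff 56.6 F [ 0.2 -0.4 -1.5]
low t16.8 p [ 0.4067 -0.2922  0.0131] open 0.0143 ff 60.0 F [-0.4 -0.3 -1.3]
rel t17.1 p [ 0.4069 -0.2922  0.0132] open 0.0344 ff 0.0 F [-0.8 -0.3  0.4]
roll [ 0.4081 -0.3244  0.      0.3639] 0.943Traceback (most recent call last):
  File "roll.py", line 14, in <module>
    t=trace('wrist',n); f=fit([(p,'wrist',t[0])],n,x0,z,[.14]); print(n,f[0].round(4),round(f[1],3))
                                          ~^^^
TypeError: 'NoneType' object is not subscriptable
```

View pics/roll1.png

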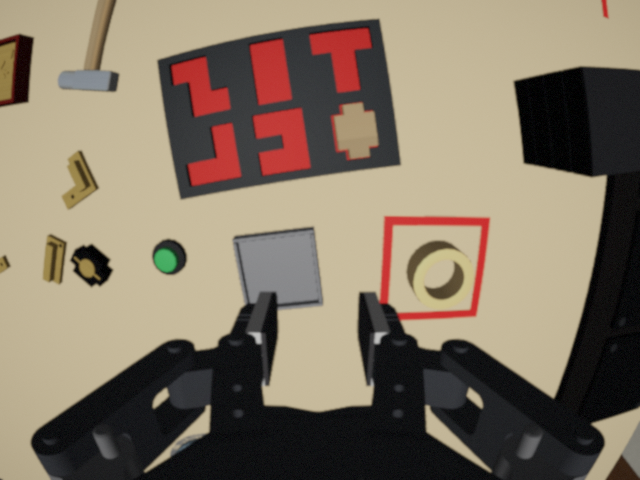

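The wrist view shows the roll inside the square at (443,272) and all six cavities visible, with the dummy at (355,130). Next is the dummy, closing the grip in small steps to learn how grip force depends on opening before I touch the emblem.

```bash
cat > dummy.py <<'E'
from h import *
F=pickle.load(open('F.pkl','rb')); x,y,_,a=F['dummy'][0]; dx,dy,_,da=F['dish'][0]
env.reach([x,y,.10],q(a)); env.move_gripper(.06); lin(x,y,.016,.08); st('down')
for o in np.arange(.048,.036,-.001):
    env.move_gripper(o); s=env.read_state(); print('%.3f'%o,'%.4f %.1f'%(s['opening'],s['finger_force']),np.round(s['ft_force'],1))
    if s['finger_force']>20: break
lin(x,y,.07,.1); st('lift')
E
python3 dummy.py
```

```text
down t21.8 p [ 0.5806 -0.2142  0.0167] open 0.0598 ff 0.0 F [-0.6 -0.9  0.1]
0.048 0.0484 0.0 [-0.1  0.4 -0. ]
0.047 0.0473 0.0 [0.2 0.6 1.1]
0.046 0.0460 0.0 [ 0.  -0.5 -0. ]
0.045 0.0450 0.0 [0.7 0.2 0.3]
0.044 0.0440 0.4 [ 0.4  0.1 -0.5]
0.043 0.0435 22.2 [0.8 1.2 1.1]
lift t23.8 p [ 0.58   -0.2136  0.0702] open 0.0434 ff 22.0 F [-0.5  0.8 -0.4]
```

```bash
cat > dish.py <<'E'
from h import *
F=pickle.load(open('F.pkl','rb')); x,y,_,a=F['dish'][0]
env.reach([x,y,.09],q(a)); s=st('over')
lin(x,y,.0165,.08); st('low'); env.move_gripper(.055); st('rel'); lin(x,y,.10)
W=[]
for pose in [(.60,-.13,.26,.14),(.63,-.13,.30,-.5),(.60,-.12,.3,.8)]:
    env.reach(list(pose[:3]),q(pose[3])); env.sleep(.2); p=shot('wrist'); W.append(dict(p=p,t=trace('wrist','tray'),c={n:pin(p,'wrist','cavity_'+n) for n in 'corner pull emblem stay hinge hasp'.split()}))
pickle.dump(W,open('W.pkl','wb')); st()
cv2.imwrite('pics/tray1.png',cv2.cvtColor(W[0]['p']['color'],cv2.COLOR_RGB2BGR))
p=W[2]['p']; print(pin(p,'wrist','dummy'))
# cavities
D=.0025; top={}
OFF={}
ctr=dict(corner=(-42,85),pull=(-42,0),emblem=(-42,-85),stay=(42,85),hinge=(42,0),hasp=(42,-85))
def boxes(n): # plate boxes of part
    return [b for b in M[n] if b[:,2].min()==0]
for n in ctr:
    P=np.vstack(boxes(n))[:,:2]; OFF[n]=np.array(ctr[n])/1000-(P.min(0)+P.max(0))/2
def mask(p,n,x,z):
    m=np.zeros((480,640),np.uint8); r=R.from_euler('z',x[2])
    for b in boxes(n):
        lo,hi=b.min(0)-D,b.max(0)+D
        c=np.array([[lo[0],lo[1],z],[hi[0],lo[1],z],[hi[0],hi[1],z],[lo[0],hi[1],z]])
        u=project(p,'wrist',r.apply(c)+[x[0],x[1],0]); cv2.fillConvexPoly(m,(u*16).astype(np.int32),1,cv2.LINE_8,4)
    return m
def red(p):
    h=cv2.cvtColor(p['color'],cv2.COLOR_RGB2HSV); return (((h[...,0]<10)|(h[...,0]>170))&(h[...,1]>140)&(h[...,2]>70)).astype(np.uint8)
reds=[red(w['p']) for w in W]
def cav(n,x): # tray pose+offset
    o=R.from_euler('z',x[2]).apply([*OFF[n],0]); return [x[0]+o[0],x[1]+o[1],x[2]]
def iou(names,get,idx):
    t=0
    for i in idx:
        s=np.zeros((480,640),np.uint8)
        for n in names: s|=mask(W[i]['p'],n,get(n),.016)&mask(W[i]['p'],n,get(n),.006)
        roi=cv2.dilate(s,np.ones((21,21))); m=reds[i]&roi; t+=1-(s&m).sum()/(s|m).sum()
    return t/len(idx)
def opt(f,x0,d=(.003,.003,.03)):
    sim=np.vstack([x0]+[np.array(x0)+e for e in np.diag(d)]); return minimize(f,x0,method='Nelder-Mead',options=dict(initial_simplex=sim,maxiter=200,xatol=1e-4,fatol=1e-4))
t0=[.6121,-.1228,.1396]
for idx in ([0],[1],[2],[0,1,2]):
    r=opt(lambda x:iou(list(ctr),lambda n:cav(n,x),idx),t0); print('tray',idx,r.x.round(4),round(1-r.fun,3))
T=r.x
for w in W:
    f=fit([(w['p'],'wrist',w['t'][0])],'tray',(T[0],T[1],0),0,[T[2]]); print('outline',f[0].round(4),round(f[1],3))
CV={}
for n in ctr:
    r=opt(lambda x:iou([n],lambda _:x,[0,1,2]),cav(n,T)); CV[n]=r.x
    print(n,'layout',np.round(cav(n,T),4),'free',r.x.round(4),round(1-r.fun,3),[w['c'][n] and w['c'][n][0][1].round(3).tolist() for w in W])
pickle.dump((T,OFF,CV),open('T.pkl','wb'))
E
python3 dish.py
```

```text
over t24.6 p [ 0.4116 -0.1228  0.0906] open 0.0432 ff 22.0 F [-0.7 -0.6 -0.3]
low t25.7 p [ 0.4102 -0.1228  0.0168] open 0.0433 ff 22.0 F [ 0.  -0.5 -0.1]
rel t26.0 p [ 0.4101 -0.1224  0.0169] open 0.0551 ff 0.0 F [ 0.  -0.3 -0.6]
 t31.1 p [ 0.6  -0.12  0.3 ] open 0.0549 ff 0.0 F [-0.  -0.   0.3]
[(0.97, array([ 0.4101, -0.125 ,  0.0042]))]
tray [0] [ 0.6085 -0.1235  0.1439] 0.97
tray [1] [ 0.6088 -0.1232  0.1424] 0.96
tray [2] [ 0.609  -0.1233  0.1456] 0.96
tray [0, 1, 2] [ 0.6086 -0.1234  0.1463] 0.96
outline [ 0.6111 -0.1237  0.      0.1395] 0.974
outline [ 0.6094 -0.1236  0.      0.1427] 0.985
outline [ 0.6097 -0.1231  0.      0.1443] 0.975
corner layout [ 0.5554 -0.0645  0.1463] free [ 0.5554 -0.0644  0.1467] 0.953 [[0.554, -0.062, 0.005], [0.553, -0.066, 0.004], [0.552, -0.062, 0.006]]
pull layout [ 0.5692 -0.1444  0.1463] free [ 0.569  -0.1445  0.1313] 0.932 [[0.572, -0.148, 0.008], [0.574, -0.15, 0.01], [0.572, -0.146, 0.008]]
emblem layout [ 0.5794 -0.2136  0.1463] free [ 0.5789 -0.214   0.1557] 0.943 [[0.58, -0.211, 0.004], [0.579, -0.209, 0.002], [0.58, -0.212, 0.002]]
stay layout [ 0.6377 -0.0332  0.1463] free [ 0.6382 -0.0329  0.1402] 0.97 [[0.64, -0.032, 0.006], [0.636, -0.033, 0.007], [0.641, -0.034, 0.008]]
hinge layout [ 0.6501 -0.1173  0.1463] free [ 0.6507 -0.1173  0.1427] 0.938 [[0.648, -0.118, 0.012], [0.648, -0.118, 0.01], [0.649, -0.12, 0.012]]
hasp layout [ 0.6675 -0.2006  0.1463] free [ 0.6678 -0.201   0.1459] 0.949 [[0.674, -0.202, 0.007], [0.672, -0.2, 0.006], [0.672, -0.2, 0.007]]
```

View pics/tray1.png

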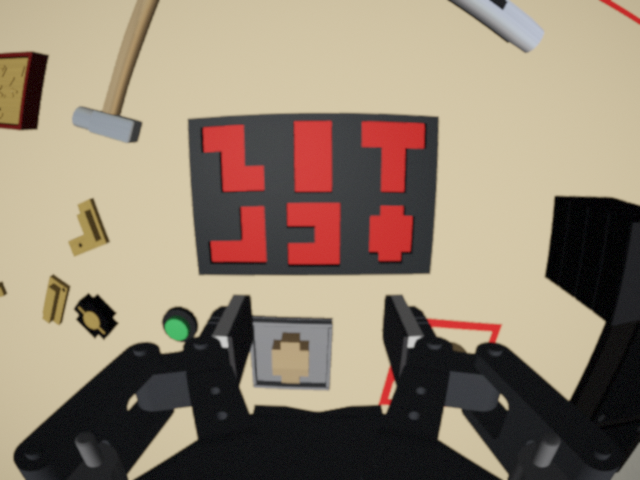

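The dummy lies in the dish at (290,358). The cavity fits match the layout to within 0.6 mm, so the cavity poses are reliable. I'll do the corner first, with a close look before the grasp and an in-hand look over its cavity.

```bash
cat > part.py <<'E'
from h import *
T,OFF,CV=pickle.load(open('T.pkl','rb'))
def target(n): o=R.from_euler('z',T[2]).apply([*OFF[n],0]); return np.array([T[0]+o[0],T[1]+o[1],T[2]])
def look(n,x0,y0,a0,zb=0.):
    d=np.array([np.cos(a0),np.sin(a0)])*.03
    env.move_gripper(.05 if n!='emblem' else .06)
    V=[]
    for h,b in ((.17,0),(.21,.35)):
        env.reach([x0-d[0],y0-d[1],h],q(a0+b)); env.sleep(.15); p=shot('wrist'); t=trace('wrist',n)
        if t is None: print('no trace'); continue
        c=ground(p,'wrist',np.argwhere(t[0]).mean(0)[::-1],.01)[0]
        if np.hypot(c[0]-x0,c[1]-y0)>.05: print('off',c); continue
        V.append((p,'wrist',t[0]))
    f=fit(V,n,(x0,y0,zb),zb,[a0-.1,a0+.1]); fz=fit(V,n,f[0][:3],None,[f[0][3]])
    print(n,'fixed z',f[0].round(4),round(f[1],3),'free',fz[0].round(4),round(fz[1],3))
    overlay(V[0][0],'wrist',[(n,f[0])],'look_'+n); return f
def pick(n,x,y,a,zt=.012):
    env.reach([x,y,.08],q(a)); lin(x,y,zt,.08); env.move_gripper(.006); st('grip'); lin(x,y,.075,.12); st('lift')
def inhand(n,save=False,zt=.012):
    """offset of the held part (dx,dy,dz in world, dyaw) from the nominal pose under the tool"""
    s=env.read_state(); p=shot('wrist'); t=trace('wrist',n); g=cv2.cvtColor(p['color'],cv2.COLOR_RGB2GRAY)
    if save: np.save('fing.npy',cv2.dilate((g<75).astype(np.uint8),np.ones((5,5))))
    if t is None: print('no trace'); return None
    fm=np.load('fing.npy'); tool=R.from_quat(s['tool_rot']).as_matrix(); a=np.arctan2(tool[1,0],tool[0,0])
    nom=np.array([*s['position'][:2],s['position'][2]-zt,a]); m=t[0]&(1-fm)
    def cost(x): k=sil(p,'wrist',n,x)&(1-fm); return 1-(k&m).sum()/max(1,(k|m).sum())
    sim=np.vstack([nom]+[nom+d for d in np.diag([.004,.004,.004,.1])])
    r=minimize(cost,nom,method='Nelder-Mead',options=dict(initial_simplex=sim,maxiter=200,xatol=1e-4,fatol=1e-4))
    d=r.x-nom; print('inhand',n,'d',d.round(4),'iou',round(1-r.fun,3),'nominal iou',round(1-cost(nom),3)); overlay(p,'wrist',[(n,nom)],'hand_'+n)
    return d
def over(n,h=.075):
    x,y,a=target(n); env.reach([x,y,h],q(a)); env.sleep(.1); st('over')
def place(n,zt=.012,dx=0,dy=0,opn=.03):
    x,y,a=target(n); x+=dx; y+=dy
    lin(x,y,.006+zt+.012,.08); lin(x,y,.006+zt+.0005,.03); s=st('low')
    env.move_gripper(opn); lin(x,y,.09); st('released')
E
python3 - <<'E'
from part import *
f=look('corner',.5413,.1444,.4287)
x,y,_,a=f[0]
pick('corner',x,y,a); inhand('corner',True); over('corner'); inhand('corner')
E
```

```text
corner fixed z [0.5414 0.1446 0.     0.4321] 0.964 free [ 0.5412  0.1445 -0.0006  0.4325] 0.967
grip t35.4 p [0.5419 0.1448 0.0126] open 0.0130 ff 38.4 F [-0.5 -0.5  3.5]
lift t36.1 p [0.5407 0.1448 0.0746] open 0.0120 ff 61.6 F [-0.   0.5 -1.8]
inhand corner d [-0.0005 -0.001  -0.0014  0.0153] iou 0.833 nominal iou 0.819
over t37.1 p [ 0.5559 -0.0612  0.0744] open 0.0121 ff 61.6 F [-0.1 -0.2 -2.2]
inhand corner d [-0.0005 -0.0008 -0.0006  0.0298] iou 0.829 nominal iou 0.823
```

View pics/hand_corner.png

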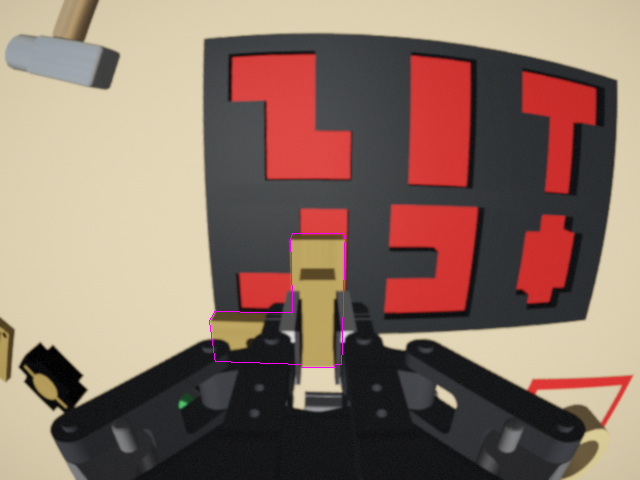

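The in-hand view shows the corner held true at (300,300), and the nominal outline matches. I'll place it and check the seat.

```bash
cat >> part.py <<'E'
def check(names):
    x,y,a=T; V=[]
    env.reach([x,y,.26],q(a)); env.sleep(.2); p=shot('wrist','check')
    for n in names:
        t=trace('wrist',n); g=target(n)
        if t is None: print(n,'no trace'); continue
        f=fit([(p,'wrist',t[0])],n,(g[0],g[1],.006),.006,[a]); d=R.from_euler('z',-a).apply([*(f[0][:2]-g[:2]),0])
        print('check',n,'d tray frame',d[:2].round(4),'dyaw',round(f[0][3]-a,3),'iou',round(f[1],3))
    return p
E
python3 - <<'E'
from part import *
place('corner'); check(['corner'])
E
```

```text
low t38.5 p [ 0.5555 -0.0644  0.0187] open 0.0120 ff 62.1 F [-2.4  0.9  2.6]
released t39.4 p [ 0.5551 -0.0641  0.0897] open 0.0303 ff 0.0 F [ 0.7  0.1 -1.6]
check corner d tray frame [0.0009 0.0004] dyaw -0.003 iou 0.936
```

View pics/check.png

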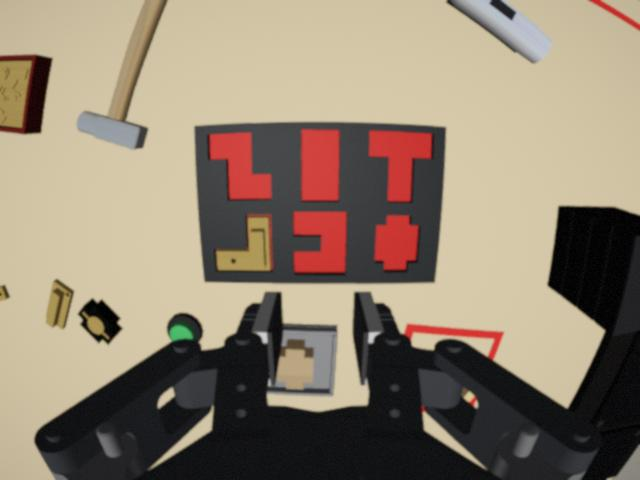

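The check view shows the corner seated at (245,243). Next are the pull, stay and hinge, with guards that stop the run if the grasp looks wrong.

```bash
cat > rest.py <<'E'
import sys
from part import *
X=dict(pull=(.5516,.362,.2234),stay=(.4249,.3808,.3753),hinge=(.4203,.2246,2.7397-np.pi))
for n in sys.argv[1:]:
    f=look(n,*X[n])
    if f[1]<.9: print('bad fit'); break
    x,y,_,a=f[0]; pick(n,x,y,a); over(n); d=inhand(n); s=env.read_state()
    if s['opening']<.009 or d is None or np.abs(d[:3]).max()>.0045 or abs(d[3])>.12: print('STOP'); break
    place(n); check([n])
E
python3 rest.py pull stay hinge
```

```text
pull fixed z [0.5514 0.3614 0.     0.2223] 0.952 free [ 0.5515  0.3617 -0.0032  0.2386] 0.963
grip t45.5 p [0.5519 0.3617 0.0128] open 0.0117 ff 61.0 F [-0.5 -0.3  4.3]
lift t46.2 p [0.5509 0.3615 0.0749] open 0.0121 ff 60.5 F [-0.1 -0.1 -1.7]
over t48.1 p [ 0.5701 -0.1424  0.0748] open 0.0121 ff 60.5 F [-1.2  0.1 -1.5]
inhand pull d [-0.0001 -0.0002 -0.0006  0.0081] iou 0.931 nominal iou 0.922
low t49.5 p [ 0.5694 -0.1442  0.0188] open 0.0121 ff 60.9 F [-0.8  1.1  2.9]
released t50.4 p [ 0.569  -0.1439  0.0897] open 0.0298 ff 0.0 F [ 0.8  0.8 -0.6]
check pull d tray frame [ 0.0739 -0.0081] dyaw -1.717 iou 0.071
stay fixed z [0.4238 0.3807 0.     0.3685] 0.941 free [ 4.238e-01  3.807e-01 -1.000e-04  3.681e-01] 0.942
grip t56.6 p [0.4242 0.3811 0.0127] open 0.0117 ff 60.9 F [-0.8  0.2  4.3]
lift t57.3 p [0.4232 0.3806 0.0746] open 0.0118 ff 60.3 F [-0.2  0.2 -1.9]
over t59.1 p [ 0.6379 -0.0305  0.0746] open 0.0125 ff 60.3 F [ 0.1  0.5 -1.3]
inhand stay d [-0.0006  0.0002 -0.0014 -0.0097] iou 0.974 nominal iou 0.959
low t60.4 p [ 0.6379 -0.0331  0.0188] open 0.0117 ff 60.7 F [-0.6 -0.1  2. ]
released t61.4 p [ 0.6374 -0.0328  0.0897] open 0.0300 ff 0.0 F [-0.5 -0.4 -0. ]
check stay d tray frame [0.0005 0.0002] dyaw -0.006 iou 0.958
hinge fixed z [ 0.4207  0.2245  0.     -0.3952] 0.965 free [ 0.4198  0.2246 -0.0045 -0.3945] 0.981
grip t67.5 p [0.4211 0.2248 0.0126] open 0.0121 ff 60.4 F [-1.3  0.1  6.4]
lift t68.2 p [0.42   0.2244 0.0745] open 0.0121 ff 59.6 F [-0.1 -0.5 -2. ]
over t69.8 p [ 0.6502 -0.1144  0.0746] open 0.0117 ff 59.6 F [ 1.1  0.1 -0.6]
inhand hinge d [-0.0012 -0.0001 -0.0023 -0.0015] iou 0.987 nominal iou 0.955
low t71.2 p [ 0.6503 -0.1173  0.0188] open 0.0116 ff 59.9 F [-0.7 -0.8  1.6]
released t72.1 p [ 0.6498 -0.1169  0.0898] open 0.0302 ff 0.0 F [-0.   0.1 -0.4]
check hinge d tray frame [-0.0017  0.0005] dyaw -0.005 iou 0.921
```

View pics/check.png

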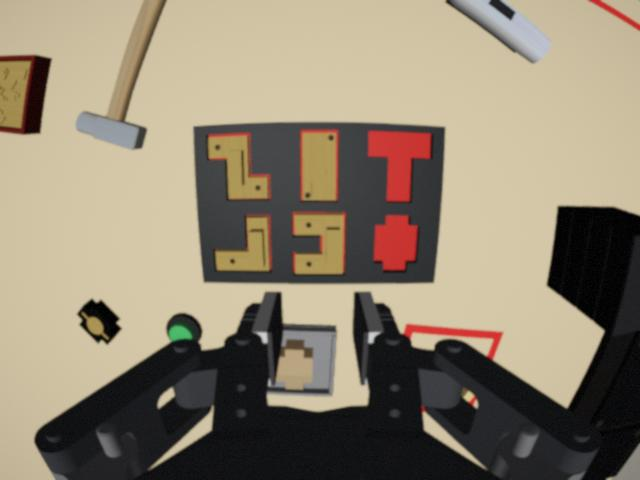

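```bash
python3 - <<'E'
from part import *
f=look('emblem',.4140,.1465,.884)
for a in (f[0][3],f[0][3]-np.pi): print(a,env.ik([f[0][0],f[0][1],.01],q(a)))
st()
E
```

```text
emblem fixed z [0.4153 0.1475 0.     0.8909] 0.959 free [ 0.4152  0.1473 -0.0023  0.8856] 0.963
0.8908605966342455 [-0.93786987  0.40061013  0.56090666  2.25105889 -0.38760086  0.58099954
 -0.76449316]
-2.2507320569555476 [-0.82155095  0.37669429  0.42840901  2.24631548 -0.28769015  0.56874048
  2.28603921]
 t75.7 p [0.3942 0.1229 0.209 ] open 0.0601 ff 0.0 F [-0.3  0.5  0.4]
```

View pics/look_emblem.png

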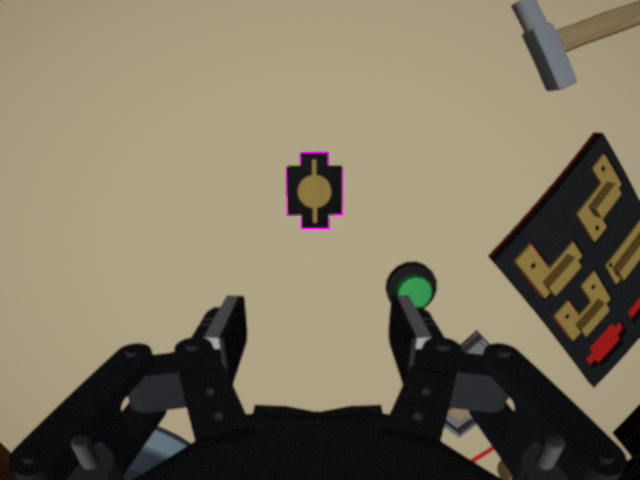

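The check view shows stay, hinge, corner and pull all seated, and the last look shows the emblem outline fits at (315,190). Now I'll grip the emblem lightly.

```bash
cat > emb.py <<'E'
from part import *
x,y,a=.4153,.1475,.889; tx,ty,ta=target('emblem')
env.reach([x,y,.09],q(a)); lin(x,y,.012,.08); env.move_gripper(.048)
for o in np.arange(.046,.0415,-.0005):
    env.move_gripper(o); s=env.read_state()
    if s['finger_force']>17: break
st('grip %.4f'%o)
if s['finger_force']>17:
    lin(x,y,.065,.1); st('lift'); env.reach([tx,ty,.065],q(ta)); env.sleep(.1); st('over')
    p=shot('wrist','emb_over')
E
python3 emb.py
```

```text
grip 0.0430 t79.2 p [0.4153 0.1475 0.0121] open 0.0434 ff 21.0 F [-2.2  0.6  3.7]
lift t79.9 p [0.415  0.1475 0.0648] open 0.0432 ff 20.9 F [-0.2 -0.3 -1.2]
over t81.4 p [ 0.5799 -0.2107  0.0646] open 0.0433 ff 20.9 F [ 0.8 -0.1 -0.8]
```

View pics/emb_over.png

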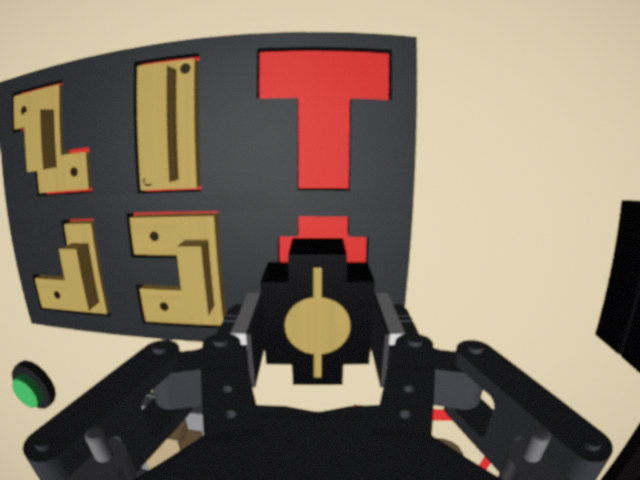

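The emblem is held level over its cavity at (318,325), with a grip of about 21 N. I'll lower it in.

```bash
python3 - <<'E'
from part import *
tx,ty,ta=target('emblem')
lin(tx,ty,.032,.08); st('pre')
for z in (.026,.022,.0185):
    lin(tx,ty,z,.03); s=st('z')
    if abs(s['ft_force'][2])>12: print('jam'); break
else:
    env.move_gripper(.054); lin(tx,ty,.09); st('rel')
    p=check(['emblem','pull','corner','stay','hinge'])
    t=[trace('wrist',n) for n in ('roll','dummy')]; print(pin(p,'wrist','ready_top'),pin(p,'wrist','emblem'),pin(p,'wrist','roll'),pin(p,'wrist','dummy'))
E
```

```text
pre t82.0 p [ 0.5789 -0.2137  0.0313] open 0.0432 ff 20.9 F [-0.3  0.4 -0.7]
z t82.4 p [ 0.5794 -0.2136  0.026 ] open 0.0438 ff 20.9 F [ 0.5  0.4 -0.9]
z t82.7 p [ 0.5792 -0.2135  0.0218] open 0.0436 ff 20.9 F [ 0.2 -0.2 -1. ]
z t83.0 p [ 0.5793 -0.2136  0.0183] open 0.0431 ff 20.9 F [-0.7 -0.2 -1.1]
rel t83.8 p [ 0.5792 -0.2131  0.0897] open 0.0541 ff 0.0 F [ 0.7 -0.6  0.5]
check emblem d tray frame [-0.0001  0.0011] dyaw 0.029 iou 0.934
check pull d tray frame [0.0002 0.0007] dyaw 0.005 iou 0.944
check corner d tray frame [ 0.0004 -0.    ] dyaw -0.001 iou 0.957
check stay d tray frame [ 0.0006 -0.0001] dyaw -0.017 iou 0.941
check hinge d tray frame [0.     0.0006] dyaw 0.008 iou 0.97
[(0.79, array([0.423 , 0.0183, 0.0246]))] [(0.88, array([ 0.5785, -0.21  ,  0.0083]))] [(0.21, array([ 0.5543, -0.0642,  0.0046]))] [(0.63, array([ 0.4083, -0.1257,  0.0072]))]
```

View pics/check.png

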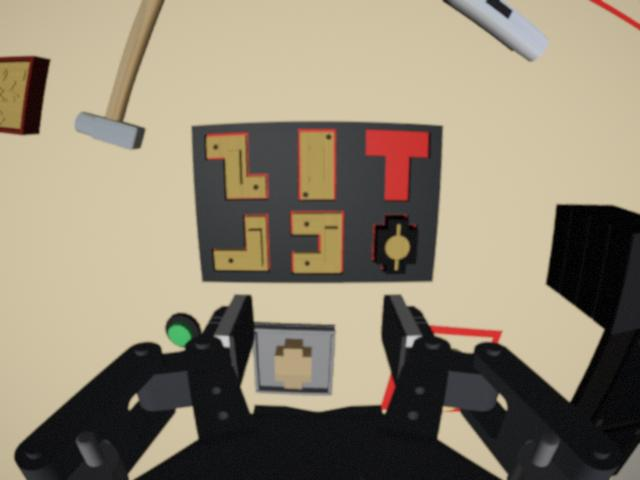

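The check view shows all four fittings and the emblem at (397,245) seated, with the hasp cavity empty because the hasp is absent. Now I'll locate the button from two views and press it.

```bash
cat > btn.py <<'E'
from part import *
P=[]
for pose in ((.42,.02,.2,0),(.46,.05,.26,.7)):
    env.reach(list(pose[:3]),q(pose[3])); env.sleep(.15); p=shot('wrist'); h=cv2.cvtColor(p['color'],cv2.COLOR_RGB2HSV)
    m=((abs(h[...,0].astype(int)-65)<20)&(h[...,1]>100)&(h[...,2]>50)).astype(np.uint8)
    k,l,s,c=cv2.connectedComponentsWithStats(m); i=1+s[1:,4].argmax(); P.append((p,c[i])); print(s[i],c[i],pin(p,'wrist','ready_top'))
A=[];b=[]
for p,c in P:
    o,_=cam(p); d=ground(p,'wrist',c)[0]-o; d/=np.linalg.norm(d); N=np.eye(3)-np.outer(d,d); A.append(N); b.append(N@o)
t=np.linalg.lstsq(np.vstack(A),np.hstack(b),rcond=None)[0]; print('button',t.round(4)); np.save('btn.npy',t); st()
E
python3 btn.py
```

```text
[ 295  198   37   37 1060] [313.03962264 215.74811321] [(0.64, array([0.4246, 0.0206, 0.0226]))]
[301 231  31  30 750] [316.112      245.53866667] [(0.6, array([0.4238, 0.0228, 0.0233]))]
button [0.4263 0.0227 0.0177]
 t87.5 p [0.4592 0.0492 0.2592] open 0.0537 ff 0.0 F [-0.4 -0.2  0.4]
```

```bash
cat > press.py <<'E'
from h import *
x,y=.424,.0208
env.reach([x,y,.07],q(0)); env.move_gripper(0); env.sleep(.2); f0=env.read_state()['ft_force'][2]; lin(x,y,.029,.08)
for z in np.arange(.027,.009,-.001):
    lin(x,y,z,.03); s=env.read_state(); f=s['ft_force'][2]-f0; print('%.3f %.4f %.1f'%(z,s['position'][2],f))
    if f>11: break
env.sleep(.3); st('held'); lin(x,y,.1); env.reach([.45,0,.28],q(0)); env.sleep(.2); st()
p=shot('wrist'); print(pin(p,'wrist','ready_top'))
E
python3 press.py
```

```text
0.027 0.0273 0.9
0.026 0.0261 0.9
0.025 0.0250 0.3
0.024 0.0239 0.4
0.023 0.0229 -0.1
0.022 0.0221 1.3
0.021 0.0211 2.3
0.020 0.0200 3.7
0.019 0.0190 4.0
0.018 0.0181 3.8
0.017 0.0170 4.5
0.016 0.0161 6.3
0.015 0.0159 17.4
held t93.3 p [0.4242 0.0208 0.0159] open -0.0001 ff 8.5 F [-3.4  0.  17.2]
 t95.0 p [4.484e-01 3.000e-04 2.782e-01] open 0.0004 ff 0.0 F [ 0.8 -0.  -0.6]
[(0.74, array([0.4216, 0.019 , 0.0233]))]
```

```bash
python3 - <<'E'
from part import *
p=check(['emblem','pull','corner','stay','hinge'])
for c in ('scene','side'):
    p=shot(c,'fin_'+c)
    print(c,{n:pin(p,c,n) for n in ('roll','dummy','emblem','hasp','ready_top','pull','corner','stay','hinge')})
p=shot('scene'); im=cv2.cvtColor(p['color'],cv2.COLOR_RGB2BGR); a=im[180:330,140:360]
s=cv2.cvtColor(shot('side')['color'],cv2.COLOR_RGB2BGR)[180:330,270:490]
cv2.imwrite('pics/fin.png',cv2.resize(np.hstack([a,s]),None,fx=1.8,fy=1.8,interpolation=cv2.INTER_CUBIC))
E
```

```text
check emblem d tray frame [ 0.     -0.0002] dyaw 0.025 iou 0.953
check pull d tray frame [-0.0003 -0.    ] dyaw 0.021 iou 0.922
check corner d tray frame [ 0.0006 -0.0003] dyaw -0.0 iou 0.891
check stay d tray frame [0.0005 0.0008] dyaw 0.016 iou 0.918
check hinge d tray frame [-0.0007 -0.0001] dyaw -0.002 iou 0.955
scene {'roll': [(0.57, array([ 0.4058, -0.3257,  0.003 ]))], 'dummy': [(0.93, array([ 0.4079, -0.1215,  0.0039]))], 'emblem': [(0.86, array([ 0.5772, -0.2178,  0.0039]))], 'hasp': [], 'ready_top': [(0.4, array([0.4264, 0.02  , 0.0236]))], 'pull': [(0.63, array([ 5.683e-01, -1.460e-01, -5.000e-04]))], 'corner': [(0.51, array([ 0.6472, -0.1181,  0.0065]))], 'stay': [(0.77, array([ 0.6333, -0.0339,  0.0027]))], 'hinge': [(0.65, array([ 0.6457, -0.119 ,  0.0061]))]}
side {'roll': [(0.81, array([ 0.4052, -0.3274, -0.0025]))], 'dummy': [(0.59, array([ 0.4103, -0.1221,  0.0074]))], 'emblem': [(0.68, array([ 0.5802, -0.217 ,  0.0076]))], 'hasp': [], 'ready_top': [], 'pull': [(0.56, array([ 0.5712, -0.1428,  0.0093]))], 'corner': [(0.63, array([ 0.5525, -0.0634,  0.0059]))], 'stay': [(0.76, array([ 0.6368, -0.0317,  0.0035]))], 'hinge': [(0.48, array([ 0.5787, -0.2155,  0.0056]))]}
```

View pics/fin.png

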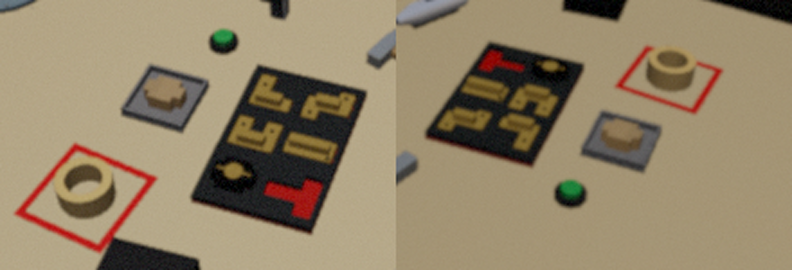

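The final scene and side crops show the roll in the square at (85,190), the dummy in the dish at (165,95), and all five parts level in their cavities. The button is up and no hasp shows anywhere, so I'm handing in.

```bash
python3 -c "
from h import *
st(); print(env.sign_off())"
```

```text
t97.5 p [ 0.6086 -0.1234  0.26  ] open 0.0000 ff 0.0 F [-0.3 -0.1  1.5]
the job is handed in; nothing more can be done
None
```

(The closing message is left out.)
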